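Make up the fish caddy and the roast caddy

ROBOT

A 7-joint arm with a two-finger parallel gripper is mounted at the origin on a cart in front of the work surface, level with it; the furniture and walls round the work are solid. World frame = base frame: x ahead of the robot, y to its left, z up, the work surface at z = 0. Lengths are in m, angles in rad, forces in N, time in s.
With the tool pointing down it reaches from about 0.425 to 0.925 m from the base axis. Payload 6.8 kg.
Tool frame: the origin (TCP) lies on the centre line of the jaws, within the pads' length; the fingertips stand 25 mm ahead of it and the grasp point (between the pads) lies 6 mm ahead of it; z points along the fingers, y is the line along which they close (so a half turn about z gives the same grasp; the last joint's range is limited). The gripper opens to 85 mm and grips with 20 to 120 N. Pads are 22 mm wide; open, the fingers measure 114 mm over their backs; the gripper's body (76 mm by 85 mm) begins 54 mm behind the grasp point. The pads swing forward as they close: fully open they stand 13 mm farther back than shut.
Start: joints at [1.117, 0.477, 0.022, 1.555, -0.011, 1.109, -0.083], TCP at [0.229, -0.635, 0.256] pointing down, gripper open.
Joint ranges: [-2.96, 2.96], [-0.34, 2.1], [-1.41, 1.46], [0.24, 2.44], [-1.37, 4.51], [0.17, 1.92], [-2.96, 2.96]. Speed limits (rad/s): [2.39, 2.39, 3.14, 3.14, 3.14, 3.14, 3.14].

INTERFACE

Orientations are given as a rotation vector (axis times angle).
In Python, from bench import status, imaging, workorder gives the robot as it stands.
- The arm moves only by the tool send_rows, never from a script. Its argument "steps" is a list of rows, each an object of numbers: "dx", "dy", "dz": the shift along the tool's x, y, z in cm; "yaw": the turn about the tool's z in degrees; "gripper": the opening, from 0 (shut) to 1 (fully open). A call has 1 to 5 rows; each row is the pose to reach, as a shift and turn from the pose commanded when the call began, along the tool's axes at that moment; what a row does not reach only later rows make up. A row lasts 1/8 s, in which the tool goes at most 62.5 mm and 10.7 degrees, less where a joint would pass 70% of its speed; a pose out of reach is approached as far as the arm can. A call with a gripper value outside its range is refused whole. The fingers move at their own pace and stop on an object; "force" is the grip in N (left out, the last holds). Time passes only in rows, so rows that repeat a pose let the fingers close. It gives the time, the measured TCP pose, the force, the opening and the grip force at its end, in the units of the state.
- status.get_obs(): the state, without advancing time (a new reading comes with each control period).
- imaging.grab_frame(name): name is "side" or "top" or "wrist"; returns a dict with "color" (384x512x3 uint8, red, green, blue), "depth" (384x512 float32, m along the optical axis (not along the pixel's ray), 0 where there is no reading), "K" (3x3 intrinsics, pixels), "R" (3x3) and "t" (3): a world point X has camera coordinates R X + t. Camera axes: x right, y down, z forward; pixel columns grow to the right and rows downward; lengths in m; the calibration is good to about 2 mm. A picture is of the moment at which its call begins.
- workorder.hand_in(): hands the job in; it is judged then, once.
The state is a dict: "clock": time; "joints": joint angles; "qvel": joint speeds; "tau": joint torques, N m; "tcp_pos": TCP position; "orientation": TCP orientation; "contact_force": force on the tool from outside, world axes, zero at the start; "moment": the same for the moment, N m; "grip_width": finger opening in m; "gripper_force": force on a finger pad.
Only numpy, scipy, OpenCV 4.12 (cv2) and the standard library are available. Lean on these libraries where they do the work, as an engineer would, in place of code of your own. Each camera call takes 0.05 s, during which the arm holds its last target. There are 200 camera calls.

TASK

Make up the two caddies on the board over the hob from the things along the front of the wooden worktop, one thing to a compartment: the blue caddy, for the fish, gets the lemon in its large compartment and the red-capped spice jar and the salt shaker in its two small ones, either way round. The red caddy, for the roast, gets the garlic in its large compartment and the gold-capped spice jar in either small one. Stand the jars and the salt upright on the caddy's floor, and leave the brown dropper bottle standing where it is, as it belongs to neither kit.

Things in the scene. Friction and masses are not known exactly. Their poses are not given: they have to be found in the camera images.
- blue_caddy: the blue caddy: fixed plastic tray 84 x 230 mm, walls 4 mm thick and 20 mm high, floor 4 mm thick. Origin: centre of the underside (22 mm above the worktop), z up. Three compartments in a row, 76 mm wide inside (along x): the large one 90 mm long, centre at y = +70 mm; the small ones 62 mm long, centres at y = -10 and -76 mm. Above it the hood begins at x = 0.58 m, z = 0.44 m.
- red_caddy: the red caddy, turned half round from the blue one: fixed plastic tray 84 x 230 mm, walls 4 mm thick and 20 mm high, floor 4 mm thick. Origin: centre of the underside (22 mm above the worktop), z up. Three compartments in a row, 76 mm wide inside (along x): the large one 90 mm long, centre at y = +70 mm; the small ones 62 mm long, centres at y = -10 and -76 mm. 
- lemon_centre (a point): the yellow lemon, lying on its side, 78 mm long (along the x axis of this point), 55 mm across and high. This point is its centre, 28 mm above what it lies on. Hard, about 0.1 kg; best gripped across its length; it may have rolled about its length a little.
- garlic_centre (a point): the whitish garlic bulb, standing on its root, 48 to 50 mm across and 51 mm high, narrowing to its stem at the top. This point is on its axis, 20 mm above what it stands on, at about its widest level; z up along its axis. Hard, about 25 g.
- red_jar: spice jar with a red cap and a green label, upright, 45 mm in diameter and 106 mm high; the cap takes the top 20 mm. About 0.11 kg. Origin: centre of the underside, z up (along its axis). 
- gold_jar: spice jar with a gold-yellow cap, upright, 42 mm in diameter and 96 mm high; the cap takes the top 20 mm. About 0.11 kg. Origin: centre of the underside, z up (along its axis). 
- salt_shaker: salt shaker, glass with a grey top, upright: 44 mm in diameter up to about 66 mm, then narrowing to 34 mm; 90 mm high. About 0.1 kg. Origin: centre of the underside, z up (along its axis). 
- vanilla_bottle: small brown glass bottle with a black dropper bulb, 33 mm in diameter and 102 mm high, standing loose a hand behind the row of things on the worktop. It is in neither kit and stays where it is. Origin: centre of the underside, z up (along its axis). 
Things that resemble listed ones, but are neither listed nor needed, are in the scene too. Leave any orange or purple look-alike of the gold_jar alone. Leave any turquoise look-alike of the part that bears garlic_centre alone.

How it is judged:
At the end, for the whole second after the job is handed in: Blue caddy: lemon in the large compartment, red-capped jar and salt in one small one each. Red caddy: garlic in the large compartment, gold-capped jar in a small one. Jars and salt upright within 0.15 rad, on the floor, at rest; dropper bottle upright and within 30 mm of its start (x of lemon_centre in the frame of blue_caddy between -0.03 and 0.03 m and y of lemon_centre in the frame of blue_caddy between 0.037 and 0.103 m and z of lemon_centre in the frame of blue_caddy between 0.02 and 0.05 m and (((x of red_jar in the frame of blue_caddy between -0.03 and 0.03 m and y of red_jar in the frame of blue_caddy between -0.029 and 0.009 m and z of red_jar in the frame of blue_caddy between -0.001 and 0.012 m and angle between red_jar's own z axis and vertical below 0.15 rad) and (x of salt_shaker in the frame of blue_caddy between -0.03 and 0.03 m and y of salt_shaker in the frame of blue_caddy between -0.095 and -0.057 m and z of salt_shaker in the frame of blue_caddy between -0.001 and 0.012 m and angle between salt_shaker's own z axis and vertical below 0.15 rad)) or ((x of red_jar in the frame of blue_caddy between -0.03 and 0.03 m and y of red_jar in the frame of blue_caddy between -0.095 and -0.057 m and z of red_jar in the frame of blue_caddy between -0.001 and 0.012 m and angle between red_jar's own z axis and vertical below 0.15 rad) and (x of salt_shaker in the frame of blue_caddy between -0.03 and 0.03 m and y of salt_shaker in the frame of blue_caddy between -0.029 and 0.009 m and z of salt_shaker in the frame of blue_caddy between -0.001 and 0.012 m and angle between salt_shaker's own z axis and vertical below 0.15 rad))) and x of garlic_centre in the frame of red_caddy between -0.03 and 0.03 m and y of garlic_centre in the frame of red_caddy between 0.037 and 0.103 m and z of garlic_centre in the frame of red_caddy between 0.01 and 0.05 m and ((x of gold_jar in the frame of red_caddy between -0.03 and 0.03 m and y of gold_jar in the frame of red_caddy between -0.029 and 0.009 m and z of gold_jar in the frame of red_caddy between -0.001 and 0.012 m and angle between gold_jar's own z axis and vertical below 0.15 rad) or (x of gold_jar in the frame of red_caddy between -0.03 and 0.03 m and y of gold_jar in the frame of red_caddy between -0.095 and -0.057 m and z of gold_jar in the frame of red_caddy between -0.001 and 0.012 m and angle between gold_jar's own z axis and vertical below 0.15 rad)) and distance of vanilla_bottle from where it was at the start of the episode below 0.03 m and angle between vanilla_bottle's own z axis and vertical below 0.15 rad and linear speed of each of red_jar, gold_jar, salt_shaker below 0.02 m/s); the robot touches nothing.
It fails at once if the dropper bottle is knocked over (angle between vanilla_bottle's own z axis and vertical above 0.6 rad).
It also fails if it takes over 128 s, if anything falls off the work surface, if the arm or the gripper's body presses on something with over 40 N, if the wrist force passes 120 N, or if a joint passes its speed limit or range.

## Working session

There is one attempt and no reset: what is moved stays moved. The work goes in short steps, Python scripts to look and compute and a tool call to move; the robot and the scene stay as the last step left them, time stands still between calls to the robot, and variables do not carry over. Pictures are saved under pics/ and viewed, at most 14 in all, crops included, and the job is handed in when it is done.

Besides the shell and the picture viewer there is one more tool, called after "Emit:" in YAML: its name, and indented under it one key for each argument. send_rows: Moves the arm, as the interface text tells. Its arguments: {"type":"object","properties":{"steps":{"type":"array"},"force":{"type":"number"}},"required":["steps"]}

```bash
ls; mkdir -p pics; python3 - <<'E'
from bench import status, imaging
import cv2,numpy as np
print(status.get_obs())
for n in ("side","top","wrist"):
    f=imaging.grab_frame(n); np.savez(f'{n}0.npz',**f)
    cv2.imwrite(f'pics/{n}0.png',cv2.cvtColor(f['color'],cv2.COLOR_RGB2BGR))
    print(n,-f['R'].T@f['t'],f['R'][2],f['K'][0,0])
E
```

```text
pics
{'clock': 0.0, 'joints': array([ 1.11689818,  0.47781694,  0.02234107,  1.55646849, -0.01147719,
        1.10930952, -0.08305351]), 'qvel': array([-0.00165015, -0.0003802 ,  0.00083868,  0.00025723,  0.00044761,
       -0.00017662,  0.00107398]), 'tau': array([-4.41668290e-04, -5.96456659e+01,  1.60784461e+00, -2.81203544e+01,
        1.24589272e-02,  9.37049626e-03,  2.38308394e-05]), 'tcp_pos': array([ 0.22858172, -0.63452443,  0.25530723]), 'orientation': array([-3.09294663e+00, -5.40283454e-01,  7.53649913e-04]), 'contact_force': array([ 0.01323947, -0.60522299,  0.83744419]), 'moment': array([-0.00818688,  0.00915697, -0.00570878]), 'gripper_force': 0.0, 'grip_width': 0.08525526276607485}
side [0.66985404 1.09931621 0.900133  ] [-0.04511069 -0.7518558  -0.65778255] 382.1036619201526
top [ 0.20649632 -0.05827487  1.64297318] [ 0.24010201  0.09643616 -0.9659457 ] 495.10599629085897
wrist [ 0.29724242 -0.60989557  0.37327444] [-0.2665082  -0.09410888 -0.95922724] 321.6476978587476
```

View pics/top0.png

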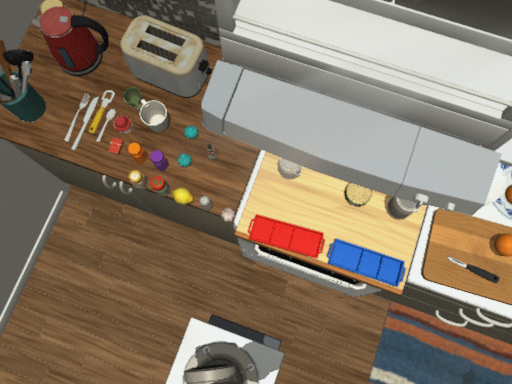

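View pics/side0.png

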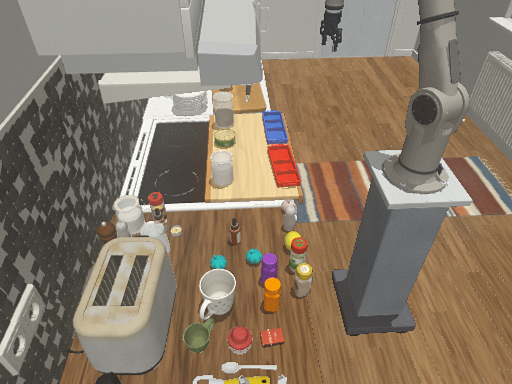

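The side view shows the robot at right and the row of things at (290-305, 215-285). The top view shows the row from (134,177) to (228,214). The caddies are at (286,236) red and (366,262) blue. I'll check the row in one close crop.

```bash
python3 - <<'E'
import cv2,numpy as np
t=cv2.imread('pics/top0.png')[120:230,115:245]; s=cv2.imread('pics/side0.png')[190:310,220:320]
a=cv2.resize(t,None,fx=3.4,fy=3.4,interpolation=cv2.INTER_CUBIC); b=cv2.resize(s,None,fx=3.1,fy=3.1,interpolation=cv2.INTER_CUBIC)
h=max(a.shape[0],b.shape[0]); c=np.zeros((h,a.shape[1]+b.shape[1],3),np.uint8); c[:a.shape[0],:a.shape[1]]=a; c[:b.shape[0],a.shape[1]:]=b
print(c.shape);cv2.imwrite('pics/crop1.png',c)
E
```

```text
(374, 752, 3)
```

View pics/crop1.png

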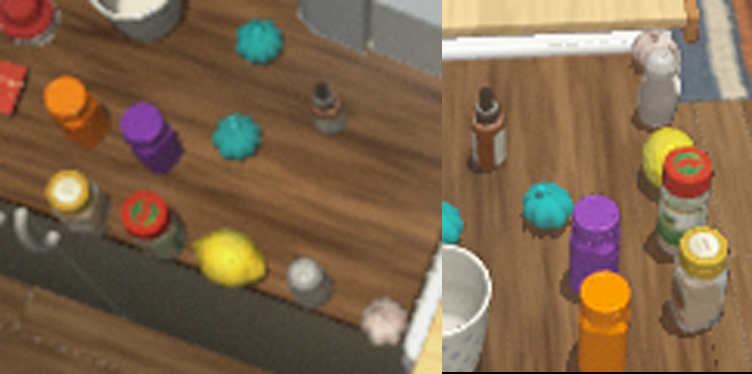

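The crop shows each item clearly:
- Gold cap at top (134,177). Its look-alikes are orange (136,150) and purple (159,159).
- Red cap with green emblem at (157,183). Another red pot is at (122,122).
- Lemon at (182,196).
- Salt with grey top at (205,201).
- Whitish garlic at (228,214). Its turquoise look-alikes are at (191,131) and (184,160).
- Dropper bottle at (211,151).

```bash
cat > h.py <<'E'
import numpy as np, cv2
from scipy.spatial.transform import Rotation as Ro
def world(f):
    K,R,t,d=f['K'],f['R'],f['t'],f['depth']
    v,u=np.mgrid[:d.shape[0],:d.shape[1]]
    c=np.stack([(u-K[0,2])/K[0,0]*d,(v-K[1,2])/K[1,1]*d,d],-1)
    P=(c-t)@R; P[d==0]=np.nan; return P
def hsv(f): return cv2.cvtColor(f['color'],cv2.COLOR_RGB2HSV)
def ray(f,uv,z):
    K,R,t=f['K'],f['R'],f['t']; C=-R.T@t
    r=R.T@np.linalg.solve(K,[uv[0],uv[1],1]); return C+r*(z-C[2])/r[2]
E
python3 - <<'E'
from h import *
for n,rois in (('top',dict(gold=(120,165,155,200),red=(146,172,172,202),lemon=(170,184,197,207),salt=(196,193,216,213),garlic=(218,204,237,224),van=(202,140,222,164))),
  ('side',dict(gold=(290,258,318,300),red=(286,235,312,277),salt=(278,196,302,236),van=(226,215,246,248),lemon=(284,230,303,252)))):
    f=dict(np.load(n+'0.npz')); P=world(f); H=hsv(f)
    for k,(a,b,c,d) in rois.items():
        p=P[b:d,a:c].reshape(-1,3); m=np.isfinite(p[:,0])&(p[:,2]>.012); q=p[m]
        zt=np.percentile(q[:,2],97); tp=q[q[:,2]>zt-.012]
        print(n,k,'n',len(q),'ztop',zt.round(3),'top mean',tp.mean(0).round(3),'mid',((tp.min(0)+tp.max(0))/2).round(3),'ext',np.ptp(tp,0).round(3),'all',q.min(0).round(3),q.max(0).round(3))
    for k,m in (('blue',(abs(H[...,0].astype(int)-113)<12)&(H[...,1]>150)),('redc',((H[...,0]<6)|(H[...,0]>174))&(H[...,1]>150))):
        _,l,s,c=cv2.connectedComponentsWithStats(m.astype(np.uint8)); i=1+np.argmax(s[1:,4])
        q=P[l==i]; q=q[np.isfinite(q[:,0])]; z=np.percentile(q[:,2],[2,50,98]).round(3)
        rr=q[q[:,2]>.036]; print(n,k,s[i],c[i].round(1),z, cv2.minAreaRect((rr[:,:2]*1000).astype(np.float32)))
E
```

```text
top gold n 284 ztop 0.106 top mean [0.504 0.462 0.099] mid [0.505 0.457 0.101] ext [0.038 0.093 0.014] all [0.484 0.41  0.012] [0.527 0.508 0.107]
top red n 269 ztop 0.11 top mean [0.508 0.405 0.104] mid [0.508 0.406 0.106] ext [0.045 0.045 0.016] all [0.485 0.381 0.012] [0.53  0.473 0.114]
top lemon n 276 ztop 0.056 top mean [0.509 0.33  0.049] mid [0.509 0.331 0.051] ext [0.048 0.058 0.015] all [0.482 0.295 0.015] [0.537 0.37  0.059]
top salt n 159 ztop 0.09 top mean [0.51  0.246 0.084] mid [0.511 0.244 0.084] ext [0.031 0.029 0.013] all [0.489 0.225 0.014] [0.527 0.262 0.091]
top garlic n 153 ztop 0.043 top mean [0.503 0.166 0.037] mid [0.504 0.166 0.042] ext [0.04  0.032 0.02 ] all [0.48  0.141 0.014] [0.527 0.188 0.052]
top van n 115 ztop 0.098 top mean [0.684 0.294 0.096] mid [0.685 0.294 0.096] ext [0.009 0.011 0.014] all [0.669 0.278 0.012] [0.701 0.312 0.103]
top blue [ 328  239   76   47 1877] [365.8 262.2] [0.019 0.027 0.048] ((502.491943359375, -310.6537170410156), (82.55486297607422, 245.94573974609375), 1.3893686532974243)
top redc [ 248  215   77   43 1838] [286.3 235.
[... 423 characters left out ...]
 salt n 457 ztop 0.086 top mean [0.512 0.253 0.082] mid [0.511 0.25  0.082] ext [0.032 0.028 0.014] all [0.453 0.118 0.012] [0.533 0.335 0.089]
side van n 206 ztop 0.096 top mean [0.686 0.3   0.092] mid [0.685 0.3   0.092] ext [0.012 0.01  0.016] all [0.669 0.291 0.013] [0.702 0.315 0.1  ]
side lemon n 326 ztop 0.106 top mean [0.513 0.411 0.103] mid [0.514 0.409 0.1  ] ext [0.034 0.043 0.012] all [0.486 0.308 0.016] [0.535 0.431 0.106]
side blue [267 115  14   4  43] [274.  116.5] [0.023 0.027 0.029] ((0.0, 0.0), (0.0, 0.0), 0.0)
side redc [268 144  33  43 950] [283.5 165.4] [0.024 0.03  0.047] ((498.3694152832031, -41.22016906738281), (84.78759765625, 253.24038696289062), 3.953871726989746)
```

```bash
python3 - <<'E'
from h import *
f=dict(np.load('top0.npz')); s=dict(np.load('side0.npz')); P=world(f)
def cen(f,roi,m,z):
    a,b,c,d=roi; k=np.zeros(m.shape,np.uint8); k[b:d,a:c]=m[b:d,a:c]
    _,l,st,ce=cv2.connectedComponentsWithStats(k); i=1+np.argmax(st[1:,4]); return st[i,4],ce[i].round(1),ray(f,ce[i],z).round(4)
for n,g,rg,rr,rl in (('top',f,(120,165,155,200),(146,172,172,202),(165,180,200,210)),('side',s,(290,258,318,300),(286,235,312,277),(280,228,306,254))):
    H=hsv(g).astype(int);h=H[...,0];S=H[...,1];W=world(g)
    red=((h<8)|(h>172))&(S>140); print(n,'red',cen(g,rr,red&(W[...,2]>.08),.098))
    print(n,'gold',cen(g,rg,(abs(h-22)<7)&(S>60)&(W[...,2]>.075),.088))
    a=cen(g,rl,(abs(h-28)<5)&(S>150),.028); print(n,'lemon',a)
k=((abs(hsv(f)[...,0].astype(int)-28)<5)&(hsv(f)[...,1]>150)).astype(np.uint8); k[:180]=0;k[210:]=0;k[:,:165]=0;k[:,200:]=0
v,u=np.nonzero(k); q=np.array([ray(f,(x,y),.03)[:2] for x,y in zip(u,v)],np.float32)*1000
print('lemon rect',cv2.minAreaRect(q),len(q))
c=cv2.resize(f['color'][205:290,238:415],None,fx=4.4,fy=4.4,interpolation=cv2.INTER_CUBIC); cv2.imwrite('pics/cad.png',c[...,::-1])
E
```

```text
top red (np.int32(109), array([157.9, 182.9]), array([0.5067, 0.4051, 0.098 ]))
top gold (np.int32(104), array([135.8, 176. ]), array([0.5056, 0.4859, 0.088 ]))
top lemon (np.int32(260), array([182.1, 195.5]), array([0.5075, 0.332 , 0.028 ]))
side red (np.int32(156), array([298.6, 246.5]), array([0.51  , 0.4174, 0.098 ]))
side gold (np.int32(162), array([303.7, 271.8]), array([0.5072, 0.4951, 0.088 ]))
side lemon (np.int32(140), array([290.6, 237.9]), array([0.5155, 0.3224, 0.028 ]))
lemon rect ((506.6642150878906, 332.35113525390625), (62.846927642822266, 56.73351287841797), 47.45621871948242) 260
```

View pics/cad.png

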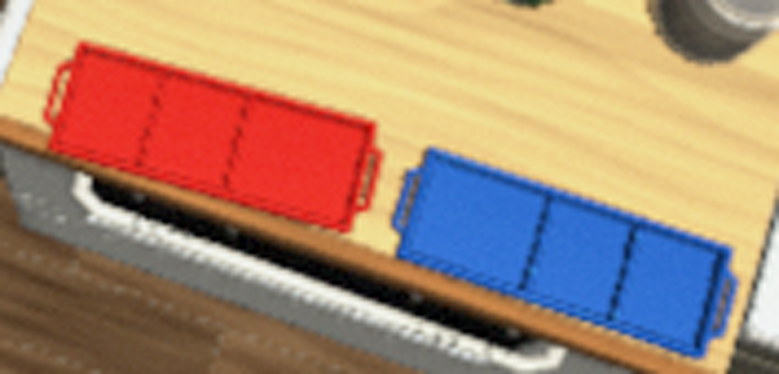

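Emit:
send_rows:
  steps:
    - {"yaw":-10,"dz":-1}
    - {"yaw":-20,"dz":-2}
    - {"yaw":-30,"dz":-3}
    - {"yaw":-40,"dz":-4}
    - {"yaw":-50,"dz":-4}

```text
validation failed for argument at $.st...
```

The caddy crop shows red with its two dividers left of centre, so its large compartment is on the right (−y). Blue is the other way, with its large compartment on the left (+y). The move call was refused, so I'll send complete rows.

Emit:
send_rows:
  steps:
    - {"dx":0,"dy":0,"dz":-1,"yaw":-10,"gripper":1}
    - {"dx":0,"dy":0,"dz":-2,"yaw":-20,"gripper":1}
    - {"dx":0,"dy":0,"dz":-3,"yaw":-30,"gripper":1}
    - {"dx":0,"dy":0,"dz":-4,"yaw":-40,"gripper":1}
    - {"dx":0,"dy":0,"dz":-4,"yaw":-50,"gripper":1}
  force: 40

```text
clock: 0.78
tcp_pos: [0.2289, -0.6353, 0.297]
orientation: [2.571, 1.804, -0.0]
contact_force: [-0.3, 0.1, -0.2]
grip_width: 0.0857
gripper_force: 0.0
```

Emit:
send_rows:
  steps:
    - {"dx":0,"dy":0,"dz":0,"yaw":-10,"gripper":1}
    - {"dx":0,"dy":0,"dz":0,"yaw":-19.9,"gripper":1}

```text
clock: 1.02
tcp_pos: [0.2287, -0.6348, 0.2959]
orientation: [-2.22, -2.222, -0.0]
contact_force: [-1.0, 0.7, 0.1]
grip_width: 0.0853
gripper_force: 0.0
```

Emit:
send_rows:
  steps:
    - {"dx":3,"dy":5,"dz":0,"yaw":0,"gripper":1}
    - {"dx":6,"dy":10,"dz":0,"yaw":0,"gripper":1}
    - {"dx":9,"dy":15,"dz":0,"yaw":0,"gripper":1}
    - {"dx":12,"dy":20,"dz":0,"yaw":0,"gripper":1}
    - {"dx":15,"dy":25,"dz":0,"yaw":0,"gripper":1}

```text
clock: 1.65
tcp_pos: [0.4808, -0.4852, 0.296]
orientation: [-2.227, -2.215, 0.0]
contact_force: [0.2, 0.1, 0.3]
grip_width: 0.0855
gripper_force: 0.0
```

Emit:
send_rows:
  steps:
    - {"dx":6,"dy":0,"dz":0,"yaw":0,"gripper":1}
    - {"dx":12,"dy":0,"dz":0,"yaw":0,"gripper":1}
    - {"dx":18,"dy":0,"dz":0,"yaw":0,"gripper":1}
    - {"dx":24,"dy":0,"dz":0,"yaw":0,"gripper":1}
    - {"dx":30,"dy":0,"dz":0,"yaw":0,"gripper":1}

```text
clock: 2.28
tcp_pos: [0.4807, -0.1844, 0.2962]
orientation: [2.227, 2.216, -0.0]
contact_force: [0.6, 0.8, -0.2]
grip_width: 0.0853
gripper_force: 0.0
```

Emit:
send_rows:
  steps:
    - {"dx":6,"dy":0,"dz":0,"yaw":0,"gripper":1}
    - {"dx":12,"dy":0,"dz":0,"yaw":0,"gripper":1}
    - {"dx":18,"dy":0,"dz":0,"yaw":0,"gripper":1}
    - {"dx":24,"dy":0,"dz":0,"yaw":0,"gripper":1}
    - {"dx":30,"dy":1,"dz":0,"yaw":0,"gripper":1}

```text
clock: 2.9
tcp_pos: [0.492, 0.1151, 0.2964]
orientation: [2.227, 2.215, -0.001]
contact_force: [1.6, 0.0, 0.3]
grip_width: 0.0854
gripper_force: 0.0
```

Emit:
send_rows:
  steps:
    - {"dx":6,"dy":0,"dz":0,"yaw":0,"gripper":1}
    - {"dx":10,"dy":0.5,"dz":-1,"yaw":0,"gripper":1}
    - {"dx":14,"dy":1,"dz":-2,"yaw":0,"gripper":1}
    - {"dx":17,"dy":1.5,"dz":-4,"yaw":0,"gripper":1}
    - {"dx":17,"dy":1.5,"dz":-4,"yaw":0,"gripper":1}

```text
clock: 3.52
tcp_pos: [0.5082, 0.2867, 0.3375]
orientation: [-2.222, -2.22, -0.005]
contact_force: [-0.2, -0.6, -0.4]
grip_width: 0.0854
gripper_force: 0.0
```

```bash
python3 - <<'E'
from bench import imaging,status
from h import *
f=imaging.grab_frame('wrist'); np.savez('w1.npz',**f); cv2.imwrite('pics/w1.png',f['color'][...,::-1])
o=status.get_obs(); print(o['tcp_pos'],o['joints'].round(2)); print(-f['R'].T@f['t'])
E
```

```text
[0.50820332 0.28447469 0.33634546] [-0.06  0.34 -0.71  1.65  0.23  1.24 -0.82]
[0.50901675 0.35878294 0.45553725]
```

View pics/w1.png

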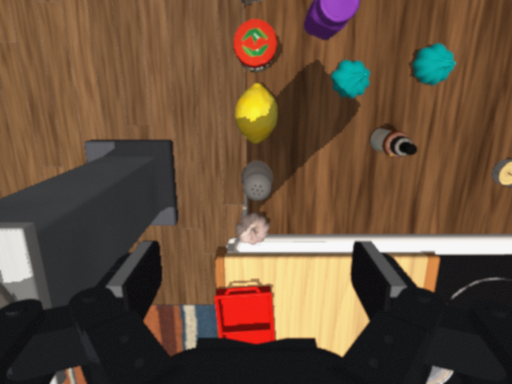

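The wrist view looks down the row, with image up = +y. Red cap is at (256,42), the lemon at (257,112) lies along y, salt at (257,182) and garlic at (253,229). The dropper is at (392,141).

```bash
python3 - <<'E'
from h import *
f=dict(np.load('w1.npz')); P=world(f); H=hsv(f).astype(int); h,S=H[...,0],H[...,1]
def blob(roi,m):
    a,b,c,d=roi; k=np.zeros(m.shape,np.uint8); k[b:d,a:c]=m[b:d,a:c]
    _,l,st,ce=cv2.connectedComponentsWithStats(k); return l==1+np.argmax(st[1:,4])
def rep(n,m,z):
    v,u=np.nonzero(m); q=np.array([ray(f,(x,y),z)[:2] for x,y in zip(u,v)],np.float32)*1000
    (c,r)=cv2.minEnclosingCircle(q); p=P[m]; print(n,len(q),'ray mean',q.mean(0).round(1),'circ',np.round(c,1),round(r,1),'rect',cv2.minAreaRect(q),'depth',np.nanmean(p,0).round(4),np.nanpercentile(p[:,2],97).round(3))
rep('red',blob((230,10,285,75),((h<8)|(h>172))&(S>140)&(P[...,2]>.1)),.106)
rep('lemon',blob((225,75,290,150),(abs(h-27)<6)&(S>130)),.028)
z=P[...,2]
rep('salt',blob((235,150,285,205),z>.080),.088)
rep('garlic',blob((232,205,280,238),(z>.014)&(z<.06)),.02)
rep('van',blob((365,120,420,165),z>.09),.1)
E
```

```text
red 1127 ray mean [507.8 408.2] circ [507.9 407.6] 21.6 rect ((507.92755126953125, 407.97381591796875), (42.29690933227539, 42.07310485839844), 43.2265510559082) depth [0.5077 0.4087 0.103 ] 0.105
lemon 1868 ray mean [509.9 334. ] circ [510.8 333.2] 38.1 rect ((509.93682861328125, 333.1166076660156), (61.60919952392578, 60.72709655761719), 44.76063919067383) depth [0.51   0.3348 0.0421] 0.052
salt 417 ray mean [509.6 250.7] circ [509.4 250.8] 14.4 rect ((509.9618835449219, 250.88787841796875), (27.512792587280273, 27.517656326293945), 43.318023681640625) depth [0.5096 0.2495 0.0841] 0.087
garlic 667 ray mean [503.2 171.7] circ [502.8 169.5] 24.8 rect ((502.7320556640625, 173.75779724121094), (37.825225830078125, 48.40581130981445), 89.87918090820312) depth [0.5034 0.1759 0.0296] 0.042
van 112 ray mean [681.1 299.3] circ [681.1 299.2] 6.9 rect ((680.876953125, 299.39666748046875), (12.552359580993652, 12.68383502960205), 49.42576599121094) depth [0.6838 0.2983 0.0944] 0.098
```

Emit:
send_rows:
  steps:
    - {"dx":4,"dy":0,"dz":3,"yaw":0,"gripper":1}
    - {"dx":8,"dy":0,"dz":7,"yaw":0,"gripper":1}
    - {"dx":12.3,"dy":0,"dz":11,"yaw":0,"gripper":1}
    - {"dx":12.3,"dy":0,"dz":13,"yaw":0,"gripper":1}
    - {"dx":12.3,"dy":0,"dz":13,"yaw":0,"gripper":1}

```text
clock: 4.2
tcp_pos: [0.5089, 0.4037, 0.2039]
orientation: [2.228, 2.214, -0.008]
contact_force: [0.5, -0.3, 0.6]
grip_width: 0.0851
gripper_force: 0.0
```

```bash
python3 - <<'E'
from bench import imaging,status
from h import *
f=imaging.grab_frame('wrist'); np.savez('w2.npz',**f); P=world(f); H=hsv(f).astype(int); h,S=H[...,0],H[...,1]
o=status.get_obs(); print(o['tcp_pos'],o['joints'].round(2))
for n,m in (('gold',(abs(h-22)<7)&(S>90)&(P[...,2]>.08)&(P[...,1]>.44)),('red',((h<8)|(h>172))&(S>140)&(P[...,2]>.095))):
    p=P[m]; print(n,len(p),p.min(0).round(3),p.max(0).round(3),p.mean(0).round(3))
E
```

```text
[0.50977686 0.40420446 0.20577351] [-0.3   0.57 -0.67  1.63  0.39  1.08 -1.08]
gold 3506 [0.485 0.47  0.083] [0.613 0.531 0.095] [0.548 0.506 0.093]
red 2126 [0.487 0.387 0.095] [0.53  0.431 0.106] [0.508 0.411 0.103]
```

Emit:
send_rows:
  steps:
    - {"dx":0.5,"dy":0,"dz":4,"yaw":0,"gripper":1}
    - {"dx":0.5,"dy":0,"dz":8,"yaw":0,"gripper":1}
    - {"dx":0.5,"dy":0,"dz":11,"yaw":0,"gripper":1}
    - {"dx":0.5,"dy":0,"dz":13,"yaw":0,"gripper":1}
    - {"dx":0.5,"dy":0,"dz":13.4,"yaw":0,"gripper":1}

```text
clock: 4.88
tcp_pos: [0.5097, 0.4105, 0.0723]
orientation: [2.228, 2.214, -0.001]
contact_force: [-0.2, -0.3, 0.7]
grip_width: 0.0853
gripper_force: 0.0
```

Emit:
send_rows:
  steps:
    - {"dx":0,"dy":0,"dz":0,"yaw":0,"gripper":0}
    - {"dx":0,"dy":0,"dz":0,"yaw":0,"gripper":0}
    - {"dx":0,"dy":0,"dz":0,"yaw":0,"gripper":0}
    - {"dx":0,"dy":0,"dz":0,"yaw":0,"gripper":0}
    - {"dx":0,"dy":0,"dz":0,"yaw":0,"gripper":0}
  force: 40

```text
clock: 5.5
tcp_pos: [0.5096, 0.4122, 0.0738]
orientation: [2.227, 2.216, 0.003]
contact_force: [-0.9, -0.8, 7.4]
grip_width: 0.0439
gripper_force: 36.8
```

Emit:
send_rows:
  steps:
    - {"dx":0,"dy":0,"dz":-2,"yaw":0,"gripper":0}
    - {"dx":0,"dy":0,"dz":-5,"yaw":0,"gripper":0}
    - {"dx":0,"dy":0,"dz":-9,"yaw":0,"gripper":0}
    - {"dx":0,"dy":0,"dz":-12,"yaw":0,"gripper":0}
    - {"dx":-2,"dy":0,"dz":-14,"yaw":0,"gripper":0}

```text
clock: 6.12
tcp_pos: [0.5085, 0.3936, 0.2155]
orientation: [-2.223, -2.218, -0.006]
contact_force: [0.2, -0.3, -0.9]
grip_width: 0.0435
gripper_force: 37.3
```

Emit:
send_rows:
  steps:
    - {"dx":-5,"dy":0,"dz":0,"yaw":0,"gripper":0}
    - {"dx":-10,"dy":0,"dz":0,"yaw":0,"gripper":0}
    - {"dx":-15,"dy":0,"dz":0,"yaw":0,"gripper":0}
    - {"dx":-20,"dy":0,"dz":0,"yaw":0,"gripper":0}
    - {"dx":-25,"dy":0,"dz":0,"yaw":0,"gripper":0}

```text
clock: 6.75
tcp_pos: [0.5076, 0.1401, 0.2135]
orientation: [2.226, 2.215, 0.001]
contact_force: [0.6, -0.3, -0.6]
grip_width: 0.0434
gripper_force: 37.3
```

Emit:
send_rows:
  steps:
    - {"dx":-5,"dy":0,"dz":0,"yaw":0,"gripper":0}
    - {"dx":-10,"dy":0,"dz":0,"yaw":0,"gripper":0}
    - {"dx":-15,"dy":0,"dz":0,"yaw":0,"gripper":0}
    - {"dx":-20,"dy":0,"dz":0,"yaw":0,"gripper":0}
    - {"dx":-25,"dy":0,"dz":0,"yaw":0,"gripper":0}

```text
clock: 7.38
tcp_pos: [0.5064, -0.1098, 0.2136]
orientation: [2.225, 2.215, 0.001]
contact_force: [1.4, -0.1, -1.3]
grip_width: 0.0435
gripper_force: 37.3
```

Emit:
send_rows:
  steps:
    - {"dx":-5,"dy":0,"dz":0,"yaw":0,"gripper":0}
    - {"dx":-10,"dy":0,"dz":0,"yaw":0,"gripper":0}
    - {"dx":-15,"dy":0,"dz":0,"yaw":0,"gripper":0}
    - {"dx":-18,"dy":0,"dz":0,"yaw":0,"gripper":0}
    - {"dx":-18,"dy":0,"dz":0,"yaw":0,"gripper":0}

```text
clock: 8.0
tcp_pos: [0.5048, -0.2915, 0.2131]
orientation: [2.232, 2.21, -0.001]
contact_force: [0.8, 0.7, -1.3]
grip_width: 0.0437
gripper_force: 37.3
```

```bash
python3 - <<'E'
from bench import imaging,status
from h import *
f=imaging.grab_frame('wrist'); np.savez('w3.npz',**f); cv2.imwrite('pics/w3.png',f['color'][...,::-1]); P=world(f); H=hsv(f).astype(int); h,S=H[...,0],H[...,1]
o=status.get_obs(); print(o['tcp_pos'],o['joints'].round(2))
m=(abs(h-110)<15)&(S>130)&(P[...,2]<.06); p=P[m]; print(len(p),np.percentile(p,[1,50,99],axis=0).round(3))
r=p[p[:,2]>.035]; print(cv2.minAreaRect((r[:,:2]*1000).astype(np.float32)))
print('cells (x,y):',np.histogram(r[:,1],bins=np.arange(-.44,-.18,.006)))
E
```

```text
[ 0.50534412 -0.28920589  0.213028  ] [ 0.82  0.42 -0.53  1.8   0.25  0.99  0.19]
12867 [[ 0.462 -0.334  0.025]
 [ 0.504 -0.25   0.027]
 [ 0.545 -0.189  0.045]]
((503.83294677734375, -270.1300964355469), (84.47969818115234, 165.67420959472656), 0.7845672965049744)
cells (x,y): (array([  0,   0,   0,   0,   0,   0,   0,   0,   0,   0,   0,   0,   0,
         0,   5,  20,  43,  69,  64,  70,  70,  67,  74,  68, 513,  77,
        84,  83,  85,  85,  86,  91,  92,  91,  93,  90,  93,  96,  89,
       342, 427, 269,  42]), array([-0.44 , -0.434, -0.428, -0.422, -0.416, -0.41 , -0.404, -0.398,
       -0.392, -0.386, -0.38 , -0.374, -0.368, -0.362, -0.356, -0.35 ,
       -0.344, -0.338, -0.332, -0.326, -0.32 , -0.314, -0.308, -0.302,
       -0.296, -0.29 , -0.284, -0.278, -0.272, -0.266, -0.26 , -0.254,
       -0.248, -0.242, -0.236, -0.23 , -0.224, -0.218, -0.212, -0.206,
       -0.2  , -0.194, -0.188, -0.182]))
```

View pics/w3.png

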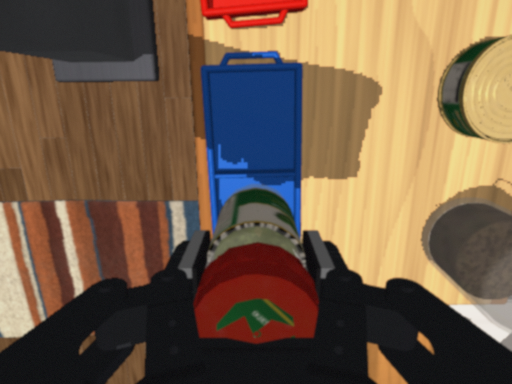

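The picture shows the jar hanging upright in the jaws, with the blue caddy below. Its large compartment spans rows 65-170 and the divider is at row 172.

Emit:
send_rows:
  steps:
    - {"dx":-4,"dy":0,"dz":0,"yaw":0,"gripper":0}
    - {"dx":-7.5,"dy":0,"dz":0,"yaw":0,"gripper":0}
    - {"dx":-9.7,"dy":0,"dz":0,"yaw":0,"gripper":0}
    - {"dx":-9.7,"dy":0,"dz":2,"yaw":0,"gripper":0}
    - {"dx":-9.7,"dy":0,"dz":4,"yaw":0,"gripper":0}

```text
clock: 8.68
tcp_pos: [0.5052, -0.383, 0.1706]
orientation: [-2.223, -2.217, -0.001]
contact_force: [-0.1, 0.4, -2.0]
grip_width: 0.0436
gripper_force: 37.3
```

Emit:
send_rows:
  steps:
    - {"dx":0,"dy":0,"dz":2,"yaw":0,"gripper":0}
    - {"dx":0,"dy":0,"dz":4,"yaw":0,"gripper":0}
    - {"dx":0,"dy":0,"dz":6,"yaw":0,"gripper":0}
    - {"dx":0,"dy":0,"dz":6.7,"yaw":0,"gripper":0}
    - {"dx":0,"dy":0,"dz":6.9,"yaw":0,"gripper":0}

```text
clock: 9.3
tcp_pos: [0.5051, -0.3855, 0.1032]
orientation: [-2.227, -2.216, 0.0]
contact_force: [-2.7, 1.4, 7.7]
grip_width: 0.0437
gripper_force: 38.0
```

Emit:
send_rows:
  steps:
    - {"dx":0,"dy":0,"dz":0,"yaw":0,"gripper":1}
    - {"dx":0,"dy":0,"dz":0,"yaw":0,"gripper":1}
    - {"dx":0,"dy":0,"dz":0,"yaw":0,"gripper":1}
    - {"dx":0,"dy":0,"dz":0,"yaw":0,"gripper":1}
    - {"dx":0,"dy":0,"dz":-2,"yaw":0,"gripper":1}

```text
clock: 9.93
tcp_pos: [0.504, -0.3849, 0.1226]
orientation: [-2.225, -2.214, 0.001]
contact_force: [0.1, 0.3, -0.3]
grip_width: 0.0855
gripper_force: 0.0
```

Emit:
send_rows:
  steps:
    - {"dx":0,"dy":0,"dz":-3,"yaw":0,"gripper":1}
    - {"dx":0,"dy":0,"dz":-7,"yaw":0,"gripper":1}
    - {"dx":0,"dy":0,"dz":-11,"yaw":0,"gripper":1}
    - {"dx":5,"dy":0,"dz":-12,"yaw":0,"gripper":1}
    - {"dx":10,"dy":0,"dz":-12,"yaw":0,"gripper":1}

```text
clock: 10.55
tcp_pos: [0.5065, -0.2847, 0.2463]
orientation: [2.226, 2.211, 0.002]
contact_force: [1.1, 0.4, 0.1]
grip_width: 0.0853
gripper_force: 0.0
```

Emit:
send_rows:
  steps:
    - {"dx":6,"dy":0,"dz":0,"yaw":0,"gripper":1}
    - {"dx":12,"dy":0,"dz":0,"yaw":0,"gripper":1}
    - {"dx":18,"dy":0,"dz":0,"yaw":0,"gripper":1}
    - {"dx":24,"dy":0,"dz":0,"yaw":0,"gripper":1}
    - {"dx":30,"dy":0,"dz":0,"yaw":0,"gripper":1}

```text
clock: 11.18
tcp_pos: [0.5072, 0.0166, 0.245]
orientation: [2.226, 2.214, 0.002]
contact_force: [1.2, -0.2, 0.8]
grip_width: 0.0854
gripper_force: 0.0
```

Emit:
send_rows:
  steps:
    - {"dx":6,"dy":0,"dz":0,"yaw":0,"gripper":1}
    - {"dx":12,"dy":0,"dz":0,"yaw":0,"gripper":1}
    - {"dx":18,"dy":0,"dz":0,"yaw":0,"gripper":1}
    - {"dx":22,"dy":0,"dz":0,"yaw":0,"gripper":1}
    - {"dx":22,"dy":0,"dz":0,"yaw":0,"gripper":1}

```text
clock: 11.8
tcp_pos: [0.5072, 0.239, 0.245]
orientation: [-2.219, -2.222, -0.005]
contact_force: [-0.2, -0.9, -0.3]
grip_width: 0.0855
gripper_force: 0.0
```

```bash
cat >> h.py <<'E'
def tops(f,lo,hi,zb):  # points in xy box lo..hi above zb
    P=world(f); m=(P[...,0]>lo[0])&(P[...,0]<hi[0])&(P[...,1]>lo[1])&(P[...,1]<hi[1])&(P[...,2]>zb); p=P[m]
    return len(p),((p.min(0)+p.max(0))/2).round(4),np.ptp(p,0).round(3),p[:,2].max().round(3) if len(p) else 0
E
python3 - <<'E'
from bench import imaging,status
from h import *
print(status.get_obs()['tcp_pos'],status.get_obs()['joints'].round(2))
f=imaging.grab_frame('top'); print('red placed',tops(f,(.46,-.43),(.55,-.35),.118))
cv2.imwrite('pics/t2.png',cv2.resize(f['color'][200:300,240:420],None,fx=4,fy=4)[...,::-1])
w=imaging.grab_frame('wrist'); print('salt',tops(w,(.48,.2),(.54,.28),.08)); print('garlic',tops(w,(.47,.13),(.54,.2),.015))
E
```

```text
[0.50723688 0.23902699 0.24503819] [ 0.04  0.39 -0.74  1.81  0.3   1.05 -0.82]
red placed (188, array([ 0.5048, -0.3899,  0.1289]), array([0.044, 0.045, 0.02 ]), np.float64(0.139))
salt (13330, array([0.51  , 0.2485, 0.198 ]), array([0.06 , 0.028, 0.236]), np.float64(0.316))
garlic (1278, array([0.5025, 0.1684, 0.0314]), array([0.049, 0.047, 0.033]), np.float64(0.048))
```

View pics/t2.png

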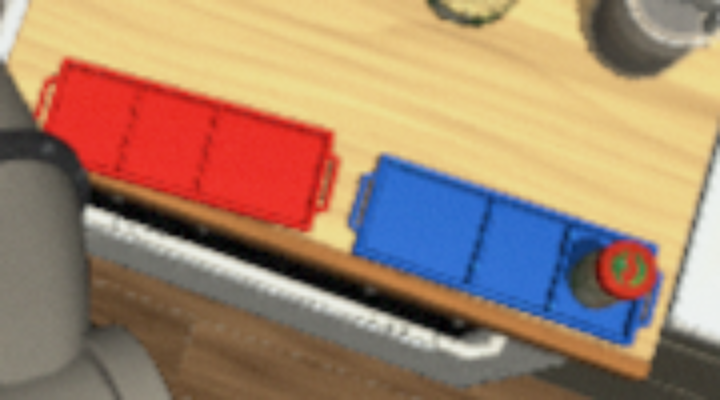

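The red-capped jar stands in the end compartment of the blue caddy, cap at (628,270) in the crop. Next is the salt.

Emit:
send_rows:
  steps:
    - {"dx":1,"dy":0.3,"dz":4,"yaw":0,"gripper":1}
    - {"dx":1,"dy":0.3,"dz":8,"yaw":0,"gripper":1}
    - {"dx":1,"dy":0.3,"dz":12,"yaw":0,"gripper":1}
    - {"dx":1,"dy":0.3,"dz":16,"yaw":0,"gripper":1}
    - {"dx":1,"dy":0.3,"dz":19.2,"yaw":0,"gripper":1}

```text
clock: 12.52
tcp_pos: [0.5118, 0.2419, 0.0502]
orientation: [2.23, 2.212, -0.002]
contact_force: [-0.9, -0.3, 0.5]
grip_width: 0.0855
gripper_force: 0.0
```

Emit:
send_rows:
  steps:
    - {"dx":0,"dy":0,"dz":0,"yaw":0,"gripper":1}
    - {"dx":0,"dy":0,"dz":0,"yaw":0,"gripper":0}
    - {"dx":0,"dy":0,"dz":0,"yaw":0,"gripper":0}
    - {"dx":0,"dy":0,"dz":0,"yaw":0,"gripper":0}
    - {"dx":0,"dy":0,"dz":0,"yaw":0,"gripper":0}

```text
clock: 13.15
tcp_pos: [0.5121, 0.2447, 0.0532]
orientation: [2.226, 2.214, 0.003]
contact_force: [-1.3, -1.8, 11.1]
grip_width: 0.0385
gripper_force: 39.2
```

Emit:
send_rows:
  steps:
    - {"dx":0,"dy":0,"dz":-2,"yaw":0,"gripper":0}
    - {"dx":0,"dy":0,"dz":-5,"yaw":0,"gripper":0}
    - {"dx":0,"dy":0,"dz":-9,"yaw":0,"gripper":0}
    - {"dx":0,"dy":0,"dz":-13,"yaw":0,"gripper":0}
    - {"dx":-2,"dy":0,"dz":-15,"yaw":0,"gripper":0}

```text
clock: 13.78
tcp_pos: [0.5115, 0.2269, 0.2053]
orientation: [2.223, 2.219, 0.008]
contact_force: [0.6, -0.2, -0.5]
grip_width: 0.0385
gripper_force: 40.4
```

```bash
python3 - <<'E'
from bench import imaging,status
from h import *
w=imaging.grab_frame('wrist'); s=imaging.grab_frame('side')
a=cv2.resize(w['color'],(400,300)); b=cv2.resize(s['color'][130:280,220:420],(400,300))
cv2.imwrite('pics/w4.png',np.hstack([a,b])[...,::-1])
E
```

```text
(no output)
```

View pics/w4.png

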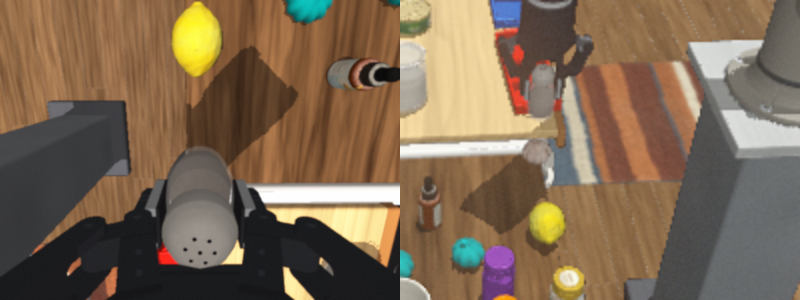

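The salt hangs upright in the jaws, its top at (197,235) in the left half. I'll carry it over and check its offset before lowering.

Emit:
send_rows:
  steps:
    - {"dx":-5,"dy":0,"dz":0,"yaw":0,"gripper":0}
    - {"dx":-10,"dy":0,"dz":0,"yaw":0,"gripper":0}
    - {"dx":-15,"dy":0,"dz":0,"yaw":0,"gripper":0}
    - {"dx":-20,"dy":0,"dz":0,"yaw":0,"gripper":0}
    - {"dx":-25,"dy":0,"dz":0,"yaw":0,"gripper":0}

```text
clock: 14.5
tcp_pos: [0.5095, -0.0265, 0.2013]
orientation: [-2.226, -2.216, -0.0]
contact_force: [0.8, 0.8, -0.1]
grip_width: 0.0388
gripper_force: 40.4
```

Emit:
send_rows:
  steps:
    - {"dx":-5,"dy":0,"dz":0,"yaw":0,"gripper":0}
    - {"dx":-10,"dy":0,"dz":0,"yaw":0,"gripper":0}
    - {"dx":-15,"dy":0,"dz":0,"yaw":0,"gripper":0}
    - {"dx":-20,"dy":-0.5,"dz":0,"yaw":0,"gripper":0}
    - {"dx":-25,"dy":-0.8,"dz":0,"yaw":0,"gripper":0}

```text
clock: 15.12
tcp_pos: [0.5003, -0.2763, 0.2012]
orientation: [-2.226, -2.216, -0.0]
contact_force: [-0.6, -0.1, -1.3]
grip_width: 0.0387
gripper_force: 40.4
```

Emit:
send_rows:
  steps:
    - {"dx":-2.5,"dy":0,"dz":0,"yaw":0,"gripper":0}
    - {"dx":-4,"dy":0,"dz":0,"yaw":0,"gripper":0}
    - {"dx":-5.4,"dy":0,"dz":0,"yaw":0,"gripper":0}
    - {"dx":-5.4,"dy":0,"dz":0,"yaw":0,"gripper":0}
    - {"dx":-5.4,"dy":0,"dz":0,"yaw":0,"gripper":0}

```text
clock: 15.75
tcp_pos: [0.5007, -0.3281, 0.2013]
orientation: [-2.225, -2.217, -0.001]
contact_force: [0.2, 0.8, -1.2]
grip_width: 0.0389
gripper_force: 40.4
```

```bash
python3 - <<'E'
from bench import imaging,status
from h import *
t=status.get_obs()['tcp_pos']; print(t)
w=imaging.grab_frame('wrist'); P=world(w)
for lo,hi in ((.015,.03),(.03,.045)):
  m=(abs(P[...,0]-t[0])<.024)&(abs(P[...,1]-t[1])<.045)&(P[...,2]>t[2]+lo)&(P[...,2]<t[2]+hi); v,u=np.nonzero(m);p=P[m]; print(len(p),p.min(0)-t,p.max(0)-t,np.median(p,0)-t, u.mean(),v.mean())
s=imaging.grab_frame('side'); b=s['color'][70:220,210:350]; cv2.imwrite('pics/s5.png',cv2.resize(b,None,fx=4,fy=4)[...,::-1])
E
```

```text
[ 0.50071419 -0.32806672  0.20134934]
4647 [-0.02399486 -0.0092463   0.01500001] [0.02399562 0.02096459 0.0299973 ] [0.00032198 0.01386222 0.02500088] 253.4456638691629 279.5567032494082
4211 [-0.0239677  -0.00636597  0.03000003] [0.02399224 0.0186742  0.04499681] [0.0003348  0.0074903  0.03195942] 253.27618142958917 310.87010211351225
```

View pics/s5.png

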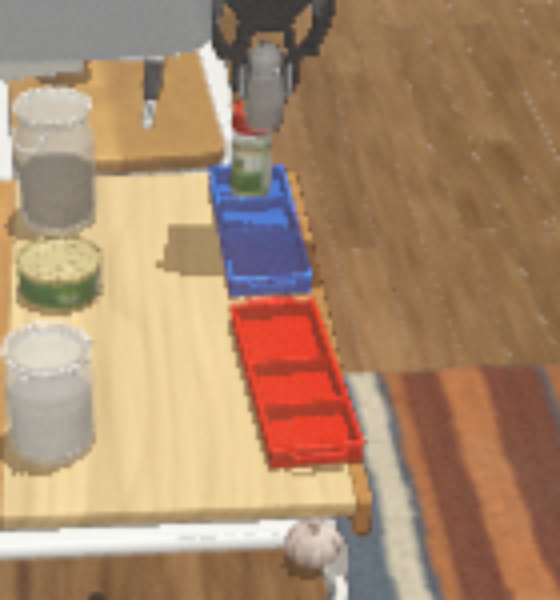

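The side view shows the salt upright over the blue caddy's middle compartment, with the red-capped jar behind it at (250,150).

Emit:
send_rows:
  steps:
    - {"dx":0.5,"dy":0,"dz":3,"yaw":0,"gripper":0}
    - {"dx":0.5,"dy":0,"dz":6,"yaw":0,"gripper":0}
    - {"dx":0.5,"dy":0,"dz":9,"yaw":0,"gripper":0}
    - {"dx":0.5,"dy":0,"dz":11,"yaw":0,"gripper":0}
    - {"dx":0.5,"dy":0,"dz":12,"yaw":0,"gripper":0}

```text
clock: 16.48
tcp_pos: [0.5, -0.3238, 0.0819]
orientation: [-2.226, -2.214, 0.002]
contact_force: [-21.1, 11.6, 75.2]
grip_width: 0.0388
gripper_force: 52.9
```

Emit:
send_rows:
  steps:
    - {"dx":0,"dy":0,"dz":0,"yaw":0,"gripper":0}

```text
clock: 16.6
tcp_pos: [0.5007, -0.3243, 0.0826]
orientation: [2.226, 2.216, -0.001]
contact_force: [-1.8, 1.3, 4.2]
grip_width: 0.0385
gripper_force: 43.3
```

Emit:
send_rows:
  steps:
    - {"dx":0,"dy":0,"dz":0,"yaw":0,"gripper":1}
    - {"dx":0,"dy":0,"dz":0,"yaw":0,"gripper":1}
    - {"dx":0,"dy":0,"dz":0,"yaw":0,"gripper":1}
    - {"dx":0,"dy":0,"dz":0,"yaw":0,"gripper":1}
    - {"dx":0,"dy":0,"dz":-2,"yaw":0,"gripper":1}

```text
clock: 17.23
tcp_pos: [0.4993, -0.3239, 0.1007]
orientation: [-2.225, -2.214, 0.001]
contact_force: [-0.5, 0.7, 1.0]
grip_width: 0.0854
gripper_force: 0.0
```

Emit:
send_rows:
  steps:
    - {"dx":0,"dy":0,"dz":-3,"yaw":0,"gripper":1}
    - {"dx":0,"dy":0,"dz":-8,"yaw":0,"gripper":1}
    - {"dx":0,"dy":0,"dz":-13,"yaw":0,"gripper":1}
    - {"dx":5,"dy":0.4,"dz":-15,"yaw":0,"gripper":1}
    - {"dx":10,"dy":0.8,"dz":-15,"yaw":0,"gripper":1}

```text
clock: 17.85
tcp_pos: [0.5103, -0.2237, 0.255]
orientation: [2.225, 2.21, 0.003]
contact_force: [1.2, 1.2, -1.2]
grip_width: 0.0851
gripper_force: 0.0
```

Emit:
send_rows:
  steps:
    - {"dx":6,"dy":0,"dz":0,"yaw":0,"gripper":1}
    - {"dx":12,"dy":0,"dz":0,"yaw":0,"gripper":1}
    - {"dx":18,"dy":0,"dz":0,"yaw":0,"gripper":1}
    - {"dx":24,"dy":0,"dz":0,"yaw":0,"gripper":1}
    - {"dx":30,"dy":0,"dz":0,"yaw":0,"gripper":1}

```text
clock: 18.48
tcp_pos: [0.5103, 0.0775, 0.2529]
orientation: [2.226, 2.215, 0.002]
contact_force: [1.3, -0.3, 0.0]
grip_width: 0.0856
gripper_force: 0.0
```

Emit:
send_rows:
  steps:
    - {"dx":6,"dy":0,"dz":0,"yaw":0,"gripper":1}
    - {"dx":12,"dy":0,"dz":0,"yaw":0,"gripper":1}
    - {"dx":18,"dy":0,"dz":0,"yaw":0,"gripper":1}
    - {"dx":24,"dy":0,"dz":0,"yaw":0,"gripper":1}
    - {"dx":26,"dy":0,"dz":0,"yaw":0,"gripper":1}

```text
clock: 19.1
tcp_pos: [0.51, 0.3403, 0.253]
orientation: [-2.22, -2.221, -0.004]
contact_force: [-0.4, 0.2, -0.3]
grip_width: 0.085
gripper_force: 0.0
```

```bash
python3 - <<'E'
from bench import imaging,status
from h import *
t=status.get_obs()['tcp_pos']; print(t)
f=imaging.grab_frame('top'); print('red',tops(f,(.46,-.43),(.55,-.355),.118),'salt',tops(f,(.46,-.35),(.55,-.285),.10),'salt all',tops(f,(.46,-.35),(.55,-.285),.06))
w=imaging.grab_frame('wrist'); P=world(w); H=hsv(w).astype(int); m=(abs(H[...,0]-27)<6)&(H[...,1]>130)&(P[...,2]<.07)&(P[...,1]<.39); p=P[m]
print('lemon',len(p),p.min(0).round(3),p.max(0).round(3)); q=(p[:,:2]*1000).astype(np.float32); c=q-q.mean(0); print(np.linalg.svd(c,full_matrices=False)[1:])
E
```

```text
[0.5100287  0.34028516 0.25299964]
red (190, array([ 0.5041, -0.3897,  0.1287]), array([0.043, 0.045, 0.02 ]), np.float64(0.139)) salt (97, array([ 0.5018, -0.3214,  0.1113]), array([0.033, 0.032, 0.019]), np.float64(0.121)) salt all (161, array([ 0.4998, -0.3195,  0.091 ]), array([0.04 , 0.037, 0.06 ]), np.float64(0.121))
lemon 2532 [ 0.483  0.285 -0.005] [0.54  0.372 0.054]
(array([875.62036, 664.0632 ], dtype=float32), array([[-0.00297628, -0.9999956 ],
       [-0.9999956 ,  0.00297628]], dtype=float32))
```

Salt and red jar both stand in place. Next is the lemon.

Emit:
send_rows:
  steps:
    - {"dx":-0.7,"dy":0,"dz":5,"yaw":0,"gripper":1}
    - {"dx":-0.7,"dy":0,"dz":10,"yaw":0,"gripper":1}
    - {"dx":-0.7,"dy":0,"dz":15,"yaw":0,"gripper":1}
    - {"dx":-0.7,"dy":0,"dz":19,"yaw":0,"gripper":1}
    - {"dx":-0.7,"dy":0,"dz":21.9,"yaw":0,"gripper":1}

```text
clock: 19.82
tcp_pos: [0.5124, 0.3252, 0.031]
orientation: [2.229, 2.212, -0.004]
contact_force: [0.2, 0.5, -0.3]
grip_width: 0.0852
gripper_force: 0.0
```

Emit:
send_rows:
  steps:
    - {"dx":0,"dy":0,"dz":0,"yaw":0,"gripper":1}
    - {"dx":0,"dy":0,"dz":0,"yaw":0,"gripper":0}
    - {"dx":0,"dy":0,"dz":0,"yaw":0,"gripper":0}
    - {"dx":0,"dy":0,"dz":0,"yaw":0,"gripper":0}
    - {"dx":0,"dy":0,"dz":0,"yaw":0,"gripper":0}

```text
clock: 20.45
tcp_pos: [0.5127, 0.3288, 0.0347]
orientation: [2.226, 2.214, 0.004]
contact_force: [-1.5, -2.1, 8.8]
grip_width: 0.0521
gripper_force: 39.9
```

Emit:
send_rows:
  steps:
    - {"dx":0,"dy":0,"dz":-2,"yaw":0,"gripper":0}
    - {"dx":0,"dy":0,"dz":-5,"yaw":0,"gripper":0}
    - {"dx":0,"dy":0,"dz":-9,"yaw":0,"gripper":0}
    - {"dx":0,"dy":0,"dz":-13,"yaw":0,"gripper":0}
    - {"dx":0,"dy":0,"dz":-17,"yaw":0,"gripper":0}

```text
clock: 21.08
tcp_pos: [0.5116, 0.3287, 0.2054]
orientation: [2.226, 2.216, 0.003]
contact_force: [0.6, -0.0, -1.5]
grip_width: 0.0515
gripper_force: 41.7
```

Emit:
send_rows:
  steps:
    - {"dx":-5,"dy":0,"dz":0,"yaw":0,"gripper":0}
    - {"dx":-10,"dy":0,"dz":0,"yaw":0,"gripper":0}
    - {"dx":-15,"dy":0,"dz":0,"yaw":0,"gripper":0}
    - {"dx":-20,"dy":0,"dz":0,"yaw":0,"gripper":0}
    - {"dx":-25,"dy":0,"dz":0,"yaw":0,"gripper":0}

```text
clock: 21.7
tcp_pos: [0.5104, 0.0772, 0.2039]
orientation: [2.225, 2.215, 0.002]
contact_force: [0.6, -0.1, -1.7]
grip_width: 0.0514
gripper_force: 41.7
```

Emit:
send_rows:
  steps:
    - {"dx":-5,"dy":0,"dz":0,"yaw":0,"gripper":0}
    - {"dx":-10,"dy":0,"dz":0,"yaw":0,"gripper":0}
    - {"dx":-15,"dy":0,"dz":0,"yaw":0,"gripper":0}
    - {"dx":-20,"dy":-0.5,"dz":0,"yaw":0,"gripper":0}
    - {"dx":-25,"dy":-0.8,"dz":0,"yaw":0,"gripper":0}

```text
clock: 22.32
tcp_pos: [0.501, -0.1728, 0.204]
orientation: [2.225, 2.215, 0.001]
contact_force: [0.9, 0.3, -0.5]
grip_width: 0.0523
gripper_force: 41.7
```

Emit:
send_rows:
  steps:
    - {"dx":-4,"dy":0,"dz":0,"yaw":0,"gripper":0}
    - {"dx":-6,"dy":0,"dz":0,"yaw":0,"gripper":0}
    - {"dx":-7.2,"dy":0,"dz":0,"yaw":0,"gripper":0}
    - {"dx":-7.2,"dy":0,"dz":3,"yaw":0,"gripper":0}
    - {"dx":-7.2,"dy":0,"dz":6,"yaw":0,"gripper":0}

```text
clock: 22.95
tcp_pos: [0.5016, -0.2419, 0.1424]
orientation: [2.224, 2.218, 0.002]
contact_force: [-0.1, 0.2, -1.4]
grip_width: 0.0517
gripper_force: 41.7
```

Emit:
send_rows:
  steps:
    - {"dx":0,"dy":0,"dz":2.5,"yaw":0,"gripper":0}
    - {"dx":0,"dy":0,"dz":5,"yaw":0,"gripper":0}
    - {"dx":0,"dy":0,"dz":6.6,"yaw":0,"gripper":0}
    - {"dx":0,"dy":0,"dz":7.1,"yaw":0,"gripper":0}
    - {"dx":0,"dy":0,"dz":7.3,"yaw":0,"gripper":0}

```text
clock: 23.58
tcp_pos: [0.5013, -0.2431, 0.0697]
orientation: [2.226, 2.216, 0.001]
contact_force: [-0.3, 0.4, -1.0]
grip_width: 0.0521
gripper_force: 41.7
```

Emit:
send_rows:
  steps:
    - {"dx":0,"dy":0,"dz":0,"yaw":0,"gripper":1}
    - {"dx":0,"dy":0,"dz":0,"yaw":0,"gripper":1}
    - {"dx":0,"dy":0,"dz":0,"yaw":0,"gripper":1}
    - {"dx":0,"dy":0,"dz":0,"yaw":0,"gripper":1}
    - {"dx":0,"dy":0,"dz":-2,"yaw":0,"gripper":1}

```text
clock: 24.2
tcp_pos: [0.4997, -0.243, 0.0889]
orientation: [-2.225, -2.214, 0.002]
contact_force: [-0.9, -0.5, 0.6]
grip_width: 0.0854
gripper_force: 0.0
```

Emit:
send_rows:
  steps:
    - {"dx":0,"dy":0,"dz":-4,"yaw":0,"gripper":1}
    - {"dx":0,"dy":0,"dz":-9,"yaw":0,"gripper":1}
    - {"dx":0,"dy":0,"dz":-14,"yaw":0,"gripper":1}
    - {"dx":5,"dy":0,"dz":-16,"yaw":0,"gripper":1}
    - {"dx":10,"dy":0,"dz":-16,"yaw":0,"gripper":1}

```text
clock: 24.82
tcp_pos: [0.5025, -0.1424, 0.2528]
orientation: [2.225, 2.211, 0.004]
contact_force: [1.0, 0.6, -0.9]
grip_width: 0.0856
gripper_force: 0.0
```

Emit:
send_rows:
  steps:
    - {"dx":6,"dy":0,"dz":0,"yaw":0,"gripper":1}
    - {"dx":12,"dy":0,"dz":0,"yaw":0,"gripper":1}
    - {"dx":18,"dy":0,"dz":0,"yaw":0,"gripper":1}
    - {"dx":24,"dy":0,"dz":0,"yaw":0,"gripper":1}
    - {"dx":28,"dy":0,"dz":0,"yaw":0,"gripper":1}

```text
clock: 25.45
tcp_pos: [0.5021, 0.14, 0.251]
orientation: [2.223, 2.219, 0.003]
contact_force: [-0.2, 0.4, 0.2]
grip_width: 0.0857
gripper_force: 0.0
```

```bash
python3 - <<'E'
from bench import imaging,status
from h import *
t=status.get_obs()['tcp_pos']; print(t)
f=imaging.grab_frame('top'); cv2.imwrite('pics/t6.png',cv2.resize(f['color'][120:300,100:420],None,fx=2.5,fy=2.5)[...,::-1])
print('lemon',tops(f,(.46,-.285),(.55,-.2),.055),'garlic',tops(f,(.46,.12),(.55,.21),.015))
E
```

```text
[0.50211267 0.13996437 0.25102468]
lemon (295, array([ 0.5004, -0.2395,  0.0723]), array([0.055, 0.074, 0.033]), np.float64(0.089)) garlic (768, array([0.5049, 0.1582, 0.5694]), array([0.09 , 0.076, 0.113]), np.float64(0.626))
```

View pics/t6.png

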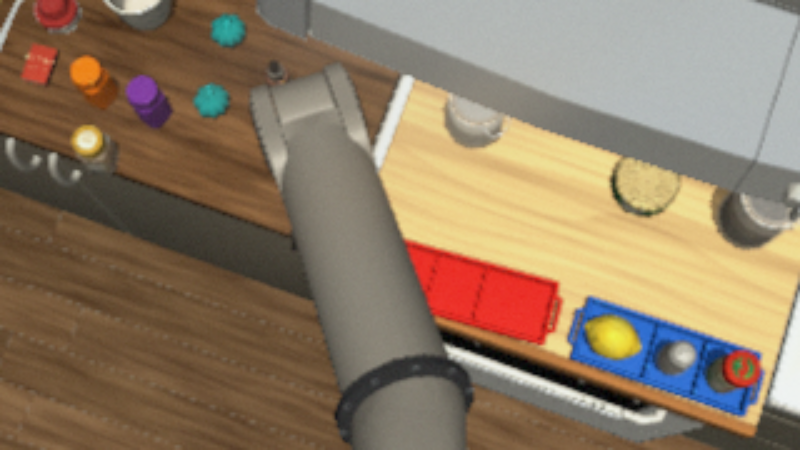

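The blue caddy is complete: lemon at (612,337), salt at (678,353), red-capped jar at (738,368). Now the garlic.

Emit:
send_rows:
  steps:
    - {"dx":3,"dy":0.1,"dz":4,"yaw":0,"gripper":1}
    - {"dx":3,"dy":0.1,"dz":9,"yaw":0,"gripper":1}
    - {"dx":3,"dy":0.1,"dz":14,"yaw":0,"gripper":1}
    - {"dx":3,"dy":0.1,"dz":18.5,"yaw":0,"gripper":1}
    - {"dx":3,"dy":0.1,"dz":22,"yaw":0,"gripper":1}

```text
clock: 26.12
tcp_pos: [0.504, 0.1661, 0.0287]
orientation: [2.227, 2.215, -0.0]
contact_force: [0.8, 0.8, 0.0]
grip_width: 0.0854
gripper_force: 0.0
```

Emit:
send_rows:
  steps:
    - {"dx":0,"dy":0,"dz":0,"yaw":0,"gripper":1}
    - {"dx":0,"dy":0,"dz":0,"yaw":0,"gripper":0}
    - {"dx":0,"dy":0,"dz":0,"yaw":0,"gripper":0}
    - {"dx":0,"dy":0,"dz":0,"yaw":0,"gripper":0}
    - {"dx":0,"dy":0,"dz":0,"yaw":0,"gripper":0}
  force: 25

```text
clock: 26.75
tcp_pos: [0.5052, 0.167, 0.0315]
orientation: [2.226, 2.214, 0.004]
contact_force: [-1.2, -1.3, 6.8]
grip_width: 0.0483
gripper_force: 24.4
```

Emit:
send_rows:
  steps:
    - {"dx":0,"dy":0,"dz":-2,"yaw":0,"gripper":0}
    - {"dx":0,"dy":0,"dz":-5,"yaw":0,"gripper":0}
    - {"dx":0,"dy":0,"dz":-9,"yaw":0,"gripper":0}
    - {"dx":0,"dy":0,"dz":-13,"yaw":0,"gripper":0}
    - {"dx":0,"dy":0,"dz":-15,"yaw":0,"gripper":0}

```text
clock: 27.38
tcp_pos: [0.5047, 0.1671, 0.1827]
orientation: [2.225, 2.214, 0.006]
contact_force: [0.4, -0.3, -1.2]
grip_width: 0.0484
gripper_force: 26.0
```

Emit:
send_rows:
  steps:
    - {"dx":-5,"dy":0,"dz":0,"yaw":0,"gripper":0}
    - {"dx":-10,"dy":0,"dz":0,"yaw":0,"gripper":0}
    - {"dx":-16,"dy":0,"dz":0,"yaw":0,"gripper":0}
    - {"dx":-22,"dy":-0.3,"dz":0,"yaw":0,"gripper":0}
    - {"dx":-28,"dy":-0.3,"dz":0,"yaw":0,"gripper":0}

```text
clock: 28.0
tcp_pos: [0.4987, -0.1153, 0.1796]
orientation: [2.227, 2.216, -0.0]
contact_force: [0.2, 0.6, 0.8]
grip_width: 0.0485
gripper_force: 26.0
```

Emit:
send_rows:
  steps:
    - {"dx":0,"dy":0,"dz":0,"yaw":0,"gripper":0}
    - {"dx":0,"dy":0,"dz":0,"yaw":0,"gripper":0}

```text
clock: 28.25
tcp_pos: [0.4992, -0.1129, 0.1794]
orientation: [-2.227, -2.215, -0.001]
contact_force: [-0.2, 0.8, -0.8]
grip_width: 0.0481
gripper_force: 26.0
```

```bash
python3 - <<'E'
from bench import imaging,status
from h import *
t=status.get_obs()['tcp_pos']; print(t)
w=imaging.grab_frame('wrist'); cv2.imwrite('pics/w7.png',w['color'][...,::-1]); P=world(w); H=hsv(w).astype(int)
m=((H[...,0]<8)|(H[...,0]>172))&(H[...,1]>150)&(P[...,2]<.06)&(P[...,2]>.035); p=P[m]
n,b=np.histogram(p[:,1],bins=np.arange(-.17,.1,.004)); print([(round(y,3),k) for y,k in zip(b,n) if k>200]); print(np.percentile(p[:,0],[1,99]))
E
```

```text
[ 0.49919449 -0.1129488   0.17942348]
[(np.float64(-0.062), np.int64(444)), (np.float64(0.002), np.int64(583)), (np.float64(0.006), np.int64(354))]
[0.4515485  0.54571564]
```

View pics/w7.png

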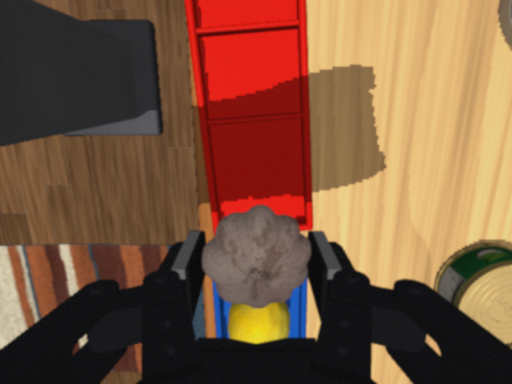

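The garlic is held upright at (257,255). The red caddy's dividers are at rows 28 and 117, and the large compartment is the lower one under the jaws.

Emit:
send_rows:
  steps:
    - {"dx":0.3,"dy":0.1,"dz":4,"yaw":0,"gripper":0}
    - {"dx":0.3,"dy":0.1,"dz":8,"yaw":0,"gripper":0}
    - {"dx":0.3,"dy":0.1,"dz":10,"yaw":0,"gripper":0}
    - {"dx":0.3,"dy":0.1,"dz":11,"yaw":0,"gripper":0}
    - {"dx":0.3,"dy":0.1,"dz":11.2,"yaw":0,"gripper":0}

```text
clock: 28.92
tcp_pos: [0.5009, -0.1099, 0.0676]
orientation: [2.226, 2.217, 0.001]
contact_force: [0.9, 0.3, 0.9]
grip_width: 0.0486
gripper_force: 26.0
```

Emit:
send_rows:
  steps:
    - {"dx":0,"dy":0,"dz":0,"yaw":0,"gripper":1}
    - {"dx":0,"dy":0,"dz":0,"yaw":0,"gripper":1}
    - {"dx":0,"dy":0,"dz":0,"yaw":0,"gripper":1}
    - {"dx":0,"dy":0,"dz":0,"yaw":0,"gripper":1}
    - {"dx":0,"dy":0,"dz":-2,"yaw":0,"gripper":1}

```text
clock: 29.55
tcp_pos: [0.4994, -0.1103, 0.0871]
orientation: [-2.225, -2.214, 0.002]
contact_force: [-0.6, -0.3, 0.1]
grip_width: 0.0855
gripper_force: 0.0
```

Emit:
send_rows:
  steps:
    - {"dx":0,"dy":0,"dz":-4,"yaw":0,"gripper":1}
    - {"dx":0,"dy":0,"dz":-9,"yaw":0,"gripper":1}
    - {"dx":4,"dy":0,"dz":-13,"yaw":0,"gripper":1}
    - {"dx":9,"dy":0.3,"dz":-14,"yaw":0,"gripper":1}
    - {"dx":15,"dy":0.6,"dz":-14,"yaw":0,"gripper":1}

```text
clock: 30.18
tcp_pos: [0.508, 0.0403, 0.23]
orientation: [2.227, 2.211, 0.003]
contact_force: [1.6, -1.0, 0.2]
grip_width: 0.0855
gripper_force: 0.0
```

Emit:
send_rows:
  steps:
    - {"dx":6,"dy":0,"dz":0,"yaw":0,"gripper":1}
    - {"dx":12,"dy":0,"dz":0,"yaw":0,"gripper":1}
    - {"dx":18,"dy":0,"dz":0,"yaw":0,"gripper":1}
    - {"dx":24,"dy":0,"dz":0,"yaw":0,"gripper":1}
    - {"dx":30,"dy":0,"dz":0,"yaw":0,"gripper":1}

```text
clock: 30.8
tcp_pos: [0.5086, 0.3414, 0.2289]
orientation: [2.227, 2.215, 0.002]
contact_force: [0.7, -0.2, 0.5]
grip_width: 0.0855
gripper_force: 0.0
```

Emit:
send_rows:
  steps:
    - {"dx":4,"dy":0,"dz":0,"yaw":0,"gripper":1}
    - {"dx":8,"dy":0,"dz":0,"yaw":0,"gripper":1}
    - {"dx":10,"dy":0,"dz":0,"yaw":0,"gripper":1}
    - {"dx":10,"dy":0,"dz":0,"yaw":0,"gripper":1}

```text
clock: 31.3
tcp_pos: [0.5086, 0.4405, 0.228]
orientation: [-2.224, -2.217, -0.001]
contact_force: [0.6, -0.2, 0.1]
grip_width: 0.0856
gripper_force: 0.0
```

```bash
python3 - <<'E'
from bench import imaging,status
from h import *
o=status.get_obs(); print(o['tcp_pos'],o['joints'].round(2))
w=imaging.grab_frame('wrist'); print('gold',tops(w,(.46,.45),(.55,.54),.085))
f=imaging.grab_frame('top'); print('garlic',tops(f,(.46,-.15),(.54,-.07),.055)); print('gold',tops(f,(.46,.45),(.55,.54),.085))
E
```

```text
[0.50856184 0.44046669 0.22796084] [-0.27  0.63 -0.81  1.55  0.48  1.18 -1.18]
gold (21089, array([0.505 , 0.4801, 0.193 ]), array([0.09 , 0.06 , 0.213]), np.float64(0.299))
garlic (121, array([ 0.5012, -0.1123,  0.0676]), array([0.043, 0.044, 0.025]), np.float64(0.08))
gold (253, array([0.5059, 0.4776, 0.3354]), array([0.088, 0.055, 0.493]), np.float64(0.582))
```

```bash
python3 - <<'E'
from bench import imaging
from h import *
w=imaging.grab_frame('wrist'); P=world(w); H=hsv(w).astype(int); m=(P[...,2]>.086)&(P[...,2]<.105)&(abs(P[...,0]-.506)<.03)&(abs(P[...,1]-.49)<.04)
v,u=np.nonzero(m);p=P[m]; print(len(p),np.percentile(p,[.5,50,99.5],axis=0).round(4),u.mean(),v.mean())
E
```

```text
2191 [[0.4863 0.4707 0.0878]
 [0.5056 0.4905 0.0928]
 [0.525  0.5096 0.0947]] 248.72113190324052 118.74942948425377
```

Emit:
send_rows:
  steps:
    - {"dx":2.5,"dy":-0.3,"dz":1,"yaw":0,"gripper":1}
    - {"dx":5.2,"dy":-0.3,"dz":5,"yaw":0,"gripper":1}
    - {"dx":5.2,"dy":-0.3,"dz":9,"yaw":0,"gripper":1}
    - {"dx":5.2,"dy":-0.3,"dz":13,"yaw":0,"gripper":1}
    - {"dx":5.2,"dy":-0.3,"dz":16.2,"yaw":0,"gripper":1}

```text
clock: 32.08
tcp_pos: [0.5074, 0.4891, 0.0636]
orientation: [2.228, 2.213, -0.003]
contact_force: [-0.3, 0.4, -0.9]
grip_width: 0.0852
gripper_force: 0.0
```

Emit:
send_rows:
  steps:
    - {"dx":0,"dy":0,"dz":0,"yaw":0,"gripper":1}
    - {"dx":0,"dy":0,"dz":0,"yaw":0,"gripper":0}
    - {"dx":0,"dy":0,"dz":0,"yaw":0,"gripper":0}
    - {"dx":0,"dy":0,"dz":0,"yaw":0,"gripper":0}
    - {"dx":0,"dy":0,"dz":0,"yaw":0,"gripper":0}
  force: 40

```text
clock: 32.7
tcp_pos: [0.5071, 0.4925, 0.0676]
orientation: [2.227, 2.216, 0.004]
contact_force: [-0.8, -0.9, 6.6]
grip_width: 0.0429
gripper_force: 40.3
```

Emit:
send_rows:
  steps:
    - {"dx":0,"dy":0,"dz":-2,"yaw":0,"gripper":0}
    - {"dx":0,"dy":0,"dz":-5,"yaw":0,"gripper":0}
    - {"dx":0,"dy":0,"dz":-9,"yaw":0,"gripper":0}
    - {"dx":0,"dy":0,"dz":-12,"yaw":0,"gripper":0}
    - {"dx":-2,"dy":0,"dz":-14,"yaw":0,"gripper":0}

```text
clock: 33.33
tcp_pos: [0.5056, 0.4736, 0.2089]
orientation: [-2.223, -2.217, -0.006]
contact_force: [-0.8, -0.7, -1.2]
grip_width: 0.0425
gripper_force: 41.0
```

Emit:
send_rows:
  steps:
    - {"dx":-5,"dy":0,"dz":0,"yaw":0,"gripper":0}
    - {"dx":-10,"dy":0,"dz":0,"yaw":0,"gripper":0}
    - {"dx":-15,"dy":0,"dz":0,"yaw":0,"gripper":0}
    - {"dx":-20,"dy":0,"dz":0,"yaw":0,"gripper":0}
    - {"dx":-25,"dy":0,"dz":0,"yaw":0,"gripper":0}

```text
clock: 33.95
tcp_pos: [0.505, 0.2201, 0.2066]
orientation: [2.226, 2.215, 0.002]
contact_force: [1.0, 0.4, -1.3]
grip_width: 0.0426
gripper_force: 41.0
```

Emit:
send_rows:
  steps:
    - {"dx":-5,"dy":0,"dz":0,"yaw":0,"gripper":0}
    - {"dx":-10,"dy":-0.4,"dz":0,"yaw":0,"gripper":0}
    - {"dx":-15,"dy":-0.8,"dz":0,"yaw":0,"gripper":0}
    - {"dx":-18.3,"dy":-1.1,"dz":0,"yaw":0,"gripper":0}
    - {"dx":-18.3,"dy":-1.1,"dz":2,"yaw":0,"gripper":0}

```text
clock: 34.58
tcp_pos: [0.4943, 0.0356, 0.1868]
orientation: [2.23, 2.207, 0.002]
contact_force: [-0.0, 0.0, -1.4]
grip_width: 0.0423
gripper_force: 41.1
```

Emit:
send_rows:
  steps:
    - {"dx":0,"dy":0,"dz":3,"yaw":0,"gripper":0}
    - {"dx":0,"dy":0,"dz":5,"yaw":0,"gripper":0}
    - {"dx":0,"dy":0,"dz":7,"yaw":0,"gripper":0}
    - {"dx":0,"dy":0,"dz":8,"yaw":0,"gripper":0}
    - {"dx":0,"dy":0,"dz":8,"yaw":0,"gripper":0}

```text
clock: 35.2
tcp_pos: [0.4929, 0.0389, 0.1048]
orientation: [-2.226, -2.216, 0.001]
contact_force: [0.2, -0.4, -1.6]
grip_width: 0.0427
gripper_force: 41.0
```

Emit:
send_rows:
  steps:
    - {"dx":0,"dy":0,"dz":0.3,"yaw":0,"gripper":0}
    - {"dx":0,"dy":0,"dz":0.5,"yaw":0,"gripper":0}
    - {"dx":0,"dy":0,"dz":0.7,"yaw":0,"gripper":0}
    - {"dx":0,"dy":0,"dz":0.8,"yaw":0,"gripper":0}

```text
clock: 35.7
tcp_pos: [0.4932, 0.0385, 0.0973]
orientation: [2.227, 2.216, 0.0]
contact_force: [0.2, -0.4, -1.6]
grip_width: 0.0432
gripper_force: 41.1
```

Emit:
send_rows:
  steps:
    - {"dx":0,"dy":0,"dz":0,"yaw":0,"gripper":1}
    - {"dx":0,"dy":0,"dz":0,"yaw":0,"gripper":1}
    - {"dx":0,"dy":0,"dz":0,"yaw":0,"gripper":1}
    - {"dx":0,"dy":0,"dz":0,"yaw":0,"gripper":1}
    - {"dx":0,"dy":0,"dz":-2,"yaw":0,"gripper":1}

```text
clock: 36.33
tcp_pos: [0.4922, 0.0385, 0.1171]
orientation: [-2.225, -2.215, 0.003]
contact_force: [0.3, 0.5, 0.6]
grip_width: 0.0854
gripper_force: 0.0
```

Emit:
send_rows:
  steps:
    - {"dx":0,"dy":0,"dz":-4,"yaw":0,"gripper":1}
    - {"dx":0,"dy":0,"dz":-9,"yaw":0,"gripper":1}
    - {"dx":0,"dy":0,"dz":-13,"yaw":0,"gripper":1}
    - {"dx":6,"dy":0,"dz":-13,"yaw":0,"gripper":1}
    - {"dx":12,"dy":0,"dz":-13,"yaw":0,"gripper":1}

```text
clock: 36.95
tcp_pos: [0.4945, 0.1592, 0.2495]
orientation: [2.229, 2.21, 0.003]
contact_force: [1.0, -1.1, -0.9]
grip_width: 0.0852
gripper_force: 0.0
```

Emit:
send_rows:
  steps:
    - {"dx":6,"dy":0,"dz":0,"yaw":0,"gripper":1}
    - {"dx":12,"dy":0,"dz":0,"yaw":0,"gripper":1}
    - {"dx":18,"dy":0,"dz":0,"yaw":0,"gripper":1}
    - {"dx":22,"dy":0,"dz":0,"yaw":0,"gripper":1}
    - {"dx":22,"dy":0,"dz":0,"yaw":0,"gripper":1}

```text
clock: 37.58
tcp_pos: [0.4929, 0.3827, 0.2489]
orientation: [-2.219, -2.22, -0.003]
contact_force: [0.4, -0.1, -0.3]
grip_width: 0.0855
gripper_force: 0.0
```

```bash
python3 - <<'E'
from bench import imaging,status
from h import *
f=imaging.grab_frame('top'); s=imaging.grab_frame('side')
for n,g in (('top',f),('side',s)):
  print(n,'gold',tops(g,(.45,.0),(.54,.075),.105),'red',tops(g,(.46,-.43),(.55,-.355),.118),'salt',tops(g,(.46,-.35),(.55,-.285),.10),'lemon',tops(g,(.46,-.285),(.55,-.2),.055),'garlic',tops(g,(.46,-.15),(.54,-.07),.055),'van',tops(g,(.66,.27),(.71,.32),.09))
a=cv2.resize(f['color'][190:300,235:420],(480,285)); b=cv2.resize(s['color'][90:260,190:320],(290,380))
c=np.zeros((380,770,3),np.uint8); c[:285,:480]=a; c[:,480:]=b; cv2.imwrite('pics/end.png',c[...,::-1])
E
```

```text
top gold (145, array([0.4919, 0.0345, 0.1192]), array([0.041, 0.04 , 0.025]), np.float64(0.132)) red (187, array([ 0.5037, -0.3898,  0.1288]), array([0.043, 0.044, 0.021]), np.float64(0.139)) salt (96, array([ 0.5023, -0.3215,  0.1111]), array([0.033, 0.032, 0.021]), np.float64(0.122)) lemon (300, array([ 0.501 , -0.2389,  0.072 ]), array([0.054, 0.075, 0.033]), np.float64(0.089)) garlic (127, array([ 0.5021, -0.1108,  0.0675]), array([0.045, 0.043, 0.025]), np.float64(0.08)) van (9, array([0.6835, 0.2948, 0.0962]), array([0.01 , 0.009, 0.012]), np.float64(0.102))
side gold (113, array([0.4926, 0.0381, 0.1155]), array([0.041, 0.043, 0.02 ]), np.float64(0.125)) red (72, array([ 0.5053, -0.3863,  0.1283]), array([0.044, 0.049, 0.02 ]), np.float64(0.138)) salt (41, array([ 0.5015, -0.3152,  0.1096]), array([0.03 , 0.025, 0.018]), np.float64(0.119)) lemon (127, array([ 0.5014, -0.2317,  0.07  ]), array([0.051, 0.06 , 0.03 ]), np.float64(0.085)) garlic (59, array([ 0.5009, -0.1038,  0.0654]), array([0.044, 0.03 , 0.021]), np.float64(0.076)) van (14, array([0.6851, 0.2991, 0.095 ]), array([0.012, 0.009, 0.008]), np.float64(0.099))
```

View pics/end.png

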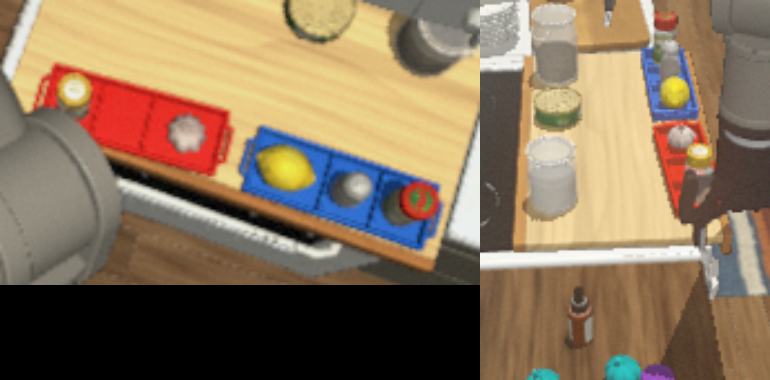

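Every item stands in its compartment: in the top view, gold (74,90), garlic (186,132), lemon (286,166), salt (350,187) and red-capped jar (418,200). The dropper is upright where it was.

```bash
python3 -c "
from bench import workorder
print(workorder.hand_in())"
```

```text
the job is handed in; nothing more can be done
None
```

Both caddies are made up as ordered and the job is handed in at about 38 s of the 128 s allowed; the final pictures show everything in place and the dropper bottle untouched, though hand-in returned no verdict.

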